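# Set the slicing guide to its index tab and clamp it

### The arm

A 6-joint arm with a two-finger parallel gripper is mounted at the origin on the work surface. World frame = base frame: x ahead of the robot, y to its left, z up, the work surface at z = 0. Lengths are in mm, angles in rad, forces in N, time in s.
With the tool pointing down it reaches from about 300 to 850 mm from the base axis. Payload 4.2 kg.
Tool frame: the origin (TCP) lies where the fingers leave the gripper's body, on its centre line; the fingertips stand 78 mm ahead of it and the grasp point (between the pads) lies 60 mm ahead of it; z points along the fingers, y is the line along which they close (so a half turn about z gives the same grasp; the last joint's range is limited). The gripper opens to 91 mm and grips with 3 to 60 N. Pads are 32 mm wide; open, the fingers measure 118 mm over their backs; the gripper's body (76 mm by 178 mm) begins 60 mm behind the grasp point.
Start: joints at [1.122, 0.32, 1.565, -0, 1.257, -0.02], TCP at [239.074, 522.952, 292.276] pointing down, gripper open.
Joint ranges: [-3.11, 3.11], [-0.84, 2.01], [0.21, 2.61], [-1.34, 4.49], [0.05, 2.63], [-2.56, 2.56]. Speed limits (rad/s): [2.57, 2.57, 3.14, 3.14, 3.14, 3.14].

### API

Orientations are given as [roll, pitch, yaw] about the fixed x, y, z axes, in that order (R = Rz(yaw) Ry(pitch) Rx(roll)).
In Python, from rig import * gives the robot as it stands. The module is installed in compiled form; this text tells all that it offers.
- The arm moves only by the tool servo_tool, never from a script. Its arguments are lists of equal length, an entry for each row: "dp": the shift along the tool's x, y, z in mm, a list of three; "angular": the turn, a rotation vector about the tool's x, y, z in degrees, a list of three; "hand": the finger opening in mm, from 0 to 91.2. In form: {"dp": [[dx, dy, dz], ...], "angular": [[wx, wy, wz], ...], "hand": [hand, ...]}. A call has 1 to 20 rows; each row is the pose to reach, as a shift and turn from the pose commanded when the call began, along the tool's axes at that moment; what a row does not reach only later rows make up. A row lasts 1/12 s, in which the tool goes at most 41.7 mm and 7.16 degrees, less where a joint would pass 70% of its speed; a pose out of reach is approached as far as the arm can. A call with a gripper value outside its range is refused whole. The fingers move at their own pace and stop on an object; "force" is the grip in N (left out, the last holds). Time passes only in rows, so rows that repeat a pose let the fingers close. It gives the time, the measured TCP pose, the force, the opening and the grip force at its end, in the units of the state.
- observe(): the state, without advancing time (a new reading comes with each control period).
- read_camera(name): name is "side" or "top"; returns the picture (420x560x3 uint8, red, green, blue); there is no depth.
- calibration(name): a dict with "camera_matrix" (3x3 intrinsics, pixels), "k1" (the pictures are not rectified: a ray, as slopes to the right and down, at radius r is drawn at 1 + k1 r^2 times it, then the intrinsics apply), "view" (4x4, takes a point from world to camera coordinates). Camera axes: x right, y down, z forward; pixel columns grow to the right and rows downward; lengths in mm; the calibration is good to about 2 mm. A picture is of the moment at which its call begins. calibration takes no time and is no camera call.
- job_done(): hands the job in; it is judged then, once.
Trained networks look in the newest picture that a camera, given by its name, has taken for a name from the list of things; names that differ only in an ending like _2 or _b are one class to them, and where a whole thing is asked for, a point or a joint stands for the part that bears it (a point fixed in the world has none). Each returns a list of dicts, best first, with "score" (0 to 1); they miss things now and then, are a little off and sometimes report something else, mostly with a low value. They report only what shows in the picture. A call takes as long as a camera call.
- recognise(query, camera): "at" ([row, column] in pixels, amid what is visible of it).
- tip_of(query, camera): "at" ([row, column] in pixels: a listed point, or the origin of a listed thing).
The state is a dict: "time_s": time; "qpos": joint angles; "qd": joint speeds; "tau": joint torques, N m; "ee_pos": TCP position; "orientation": TCP orientation; "ft_force": force on the tool from outside, world axes, zero at the start; "ft_torque": the same for the moment, N m; "opening": opening from 0.0 (shut) to 1.0 (fully open); "grip_force": force on a finger pad.
Only numpy, scipy, OpenCV 4.12 (cv2) and the standard library are available. Lean on these libraries where they do the work, as an engineer would, in place of code of your own. Each camera call takes 0.05 s, during which the arm holds its last target. There are 200 camera calls.

### The job

The guide fence of the slicing board is clamped at the wrong angle for the next batch. Loosen the clamp knob by its lever until the fence swings freely, swing the fence by its post until its pointer lines up with the index tab on the scale, then retighten the knob firmly but without cranking it (a push of about 9 newtons on the lever's grip) and let go with the fence still on the mark. Do not force the fence round while it is clamped, and leave the mug, carton and ramekin where they stand.

Things in the scene. Friction and masses are not known exactly. Their poses are not given: they have to be found in the camera images.
- board: Dark wooden slicing board, 290 (x) by 370 (y) by 20 mm, fixed to the counter. Origin: centre of its underside; z up. In its frame the fence's pivot is at x 0, y -30 mm, the clamp knob's axis at x 0, y -100 mm. A pale flat arc scale with ticks lies on it, 173 to 195 mm from the pivot, around +y.
- fence: Metal swivel fence. Origin: on its vertical pivot axis, at counter height. +y runs along the blade to the pointer, z up; it turns 0.75 rad either side of the board's +y. Hub 38 mm wide, 55 high; blade 6 mm thick, 15 to 140 mm out, top 62 mm high; round post 150 mm out; pointer tip 177 mm out. On the -y side a flat tail plate, top 30 mm high, runs under the clamp.
- post_top (a point): Centre of the top end of the fence's black handle post: upright, round, 20 mm in diameter, 150 mm from the pivot, top 112 mm above the counter, free all round above the blade's top (62 mm). Loose, the fence swings with 1 to 2 N here and stays where it is left. Clamped, it must not be forced.
- index_tab: Small fixed steel tab at the scale's outer edge: 6 mm wide (16 at its outer end), 185 to 209 mm from the pivot, 34 mm high. Origin: on the fence's pivot axis at counter height; its +y points from the pivot to the tab. The fence is on the mark when fence +y and tab +y are parallel (within 2 degrees).
- lever_grip (a point): Centre of the top end of the black upright grip on the clamp knob's lever: round, 16 mm in diameter, 60 mm from the knob's vertical axis, top 124 to 127 mm above the counter, free down to the lever's steel arm (16 mm wide, top 38 mm below the grip's top). x points from the knob's axis out along the lever, z up. The grey bracket below is 69 to 71 mm high.
- knob: The clamp knob with its lever. Origin: on its vertical axis, near counter height. Clockwise from above tightens. It starts clamped, tightness unknown; 1.0 to 1.2 rad anticlockwise always frees the fence (stop between 1.25 and 1.45). Free, the lever takes under 2 N at its grip. Clockwise, the foot bites at an unseen angle, 0.1 to 0.85 rad before the starting angle; then the push climbs. It holds when let go.
- press_foot: Steel foot 25 mm across under the bracket, on the knob's axis (origin there, near counter height). It turns with the knob, which drives it down onto the fence's tail plate: some 75 N of squeeze per rad. Firm is 22 to 52 N: about 6 N steady push at the lever's grip at 22, 10 N at 52; a slow push (10 mm/s) with a 10 N force stop, which trips early, leaves 28 to 40 N. Not to be touched.
- mug: Blue mug, 82 mm across, 95 mm high, bystander. Origin: centre of its underside.
- carton: Paper butter carton 65 by 115 by 60 mm, bystander. Origin: centre of its underside.
- ramekin: White ramekin bowl, 84 mm across, 45 mm high, bystander. Origin: centre of its underside.

How it is judged:
By the outcome, as a careful person would: the job done as asked, in the order asked, and still so for the second after the job is handed in, with the robot touching nothing.
It also fails if it takes over 64 s, if anything falls off the work surface, if the arm or the gripper's body presses on something with over 40 N, if the wrist force passes 120 N, or if a joint passes its speed limit or range.

## Working session

There is one attempt and no reset: what is moved stays moved. The work goes in short steps, Python scripts to look and compute and a tool call to move; the robot and the scene stay as the last step left them, time stands still between calls to the robot, and variables do not carry over. Pictures are saved under pics/ and viewed, at most 10 in all, crops included, and the job is handed in when it is done.

Besides the shell and the picture viewer there is one more tool, called as name(argument=value, ...) on one line, values as JSON. servo_tool: Moves the arm, as the interface text tells. Its arguments: {"type":"object","properties":{"dp":{"type":"array"},"angular":{"type":"array"},"hand":{"type":"array"},"force":{"type":"number"}},"required":["dp","angular","hand"]}

```bash
mkdir -p pics; cat > h.py <<'E'
from rig import *
import numpy as np, cv2
def ray(cam,at):
    c=calibration(cam);K=np.array(c["camera_matrix"]);V=np.array(c["view"])
    p=cv2.undistortPoints(np.array([[[at[1],at[0]]]],float),K,np.array([c["k1"],0,0,0.]))[0,0]
    R,t=V[:3,:3],V[:3,3]
    return -R.T@t, R.T@np.array([p[0],p[1],1])
def atz(cam,at,z):
    o,d=ray(cam,at); return o+d*(z-o[2])/d[2]
def two(a,b):
    (o1,d1),(o2,d2)=ray("top",a),ray("side",b)
    d1/=np.linalg.norm(d1);d2/=np.linalg.norm(d2)
    s=np.linalg.lstsq(np.c_[d1,-d2],o2-o1,rcond=None)[0]
    p,q=o1+s[0]*d1,o2+s[1]*d2
    return (p+q)/2,np.linalg.norm(p-q)
def proj(cam,P):
    c=calibration(cam);V=np.array(c["view"]);p=V[:3,:3]@np.array(P,float)+V[:3,3];s=p[:2]/p[2]
    s=s*(1+c["k1"]*(s@s));K=np.array(c["camera_matrix"]);return K[0,0]*s[0]+K[0,2],K[1,1]*s[1]+K[1,2]
def snap(cam,n):
    im=read_camera(cam);cv2.imwrite(f"pics/{n}.png",im[:,:,::-1]);return im
E
python3 - <<'E'
from h import *
np.set_printoptions(precision=1,suppress=True)
a=snap("top","t0");b=snap("side","s0")
print(observe())
for n,z in [("board",0),("fence",0),("post_top",112),("index_tab",0),("lever_grip",125),("knob",0),("mug",0),("carton",0),("ramekin",0)]:
    T=tip_of(n,"top")[:2];S=tip_of(n,"side")[:2]
    for c,L in (("top",T),("side",S)):
        for x in L: print(n,c,round(x["score"],2),np.round(x["at"]),atz(c,x["at"],z))
    if T and S: print("   two",*two(T[0]["at"],S[0]["at"]))
cv2.imwrite("pics/both.png",cv2.resize(np.hstack([a,b]),(800,300))[:,:,::-1])
E
```

```text
{'time_s': 0.1, 'qpos': array([ 1.1,  0.3,  1.6, -0. ,  1.3, -0. ]), 'qd': array([-0., -0., -0.,  0., -0., -0.]), 'tau': array([  0. , -41.3, -23.3,   0.1,   0. ,  -0. ]), 'ee_pos': array([238.9, 522.6, 291.5]), 'orientation': array([-3.1,  0. ,  2.7]), 'ft_force': array([ 1.3,  0.3, -0.1]), 'ft_torque': array([ 0.1, -0. ,  0.1]), 'grip_force': 0.0, 'opening': 0.9960084586972957}
board top 0.96 [254. 342.] [574.7 -49.2   0. ]
board side 0.62 [234. 342.] [576.9 -34.    0. ]
   two [577.3 -50.  -11.5] 5.668901439117928
fence side 0.82 [222. 341.] [587.9 -73.5   0. ]
fence side 0.5 [317. 318.] [560.1 202.4   0. ]
post_top top 0.73 [224. 274.] [622.7  76.9 112. ]
post_top side 0.62 [212. 305.] [624.7  71.6 112. ]
   two [622.8  76.9 115.9] 0.624553734595113
index_tab top 0.25 [250. 355.] [582.2 -73.5   0. ]
lever_grip top 0.63 [244. 445.] [ 596.9 -201.1  125. ]
lever_grip side 0.87 [142. 353.] [ 598.7 -199.2  125. ]
   two [ 598.  -201.1  124.2] 2.2255638404072453
knob top 0.71 [245. 396.] [ 593.7 -151.6    0. ]
knob side 0.94 [204. 344.] [ 598.1 -142.2    0. ]
   two [ 596.8 -152.2   -6.1] 6.470443337413047
mug top 0.86 [157. 263.] [753.3 104.    0. ]
mug top 0.58 [258. 207.] [560.2 202.8   0. ]
mug side 0.77 [261. 235.] [750.  111.4   0. ]
   two [754.1 104.1  -6.8] 0.9340750370513915
carton top 0.69 [143. 368.] [787.3 -96.    0. ]
carton side 0.65 [200. 255.] [791.2 -96.7   0. ]
   two [788.8 -95.3   1.1] 3.470163906484939
ramekin top 0.64 [258. 207.] [559.4 203.1   0. ]
ramekin side 0.89 [319. 316.] [562.9 208.5   0. ]
   two [561.5 204.3  -3.9] 4.681958537286476
```

View pics/t0.png

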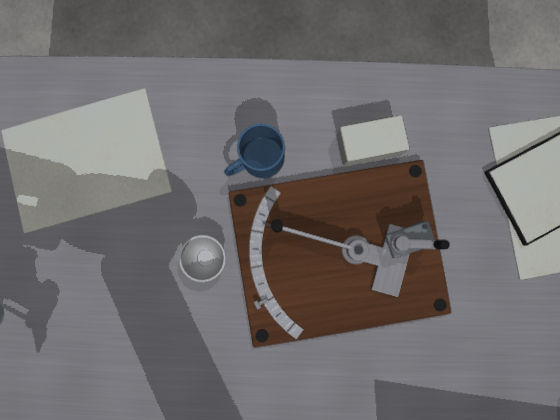

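View pics/s0.png

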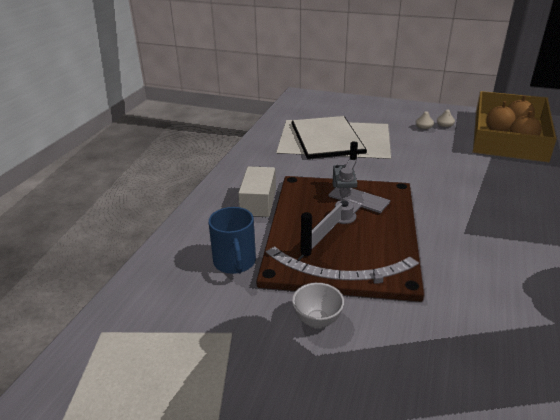

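The top view shows the fence hub near col 358, row 250; post at (277, 226); index tab near (260, 303); knob at (402, 243); grip at (444, 244). The side view shows the tab at about (378, 275) and the grip at (353, 150). The mug and ramekin stand near the arc.

```bash
python3 - <<'E'
from h import *
np.set_printoptions(precision=1,suppress=True)
C=[atz("top",p,20)[:2] for p in [(190,230),(160,423),(314,450),(346,254)]]  # +x+y, +x-y, -x-y, -x+y
print(C, sum(C)/4)
y=(C[0]-C[1]+C[3]-C[2]);y/=np.linalg.norm(y);x=np.array([y[1],-y[0]]);c=sum(C)/4
print("yaw",np.degrees(np.arctan2(-y[0],y[1])),"pivot",c-30*y,"knob",c-100*y)
print("hub",atz("top",(249.5,358),55),"tab",atz("top",(303,260),34),two((303,260),(275,378)))
im=cv2.imread("pics/t0.png");s=cv2.imread("pics/s0.png")
a=cv2.resize(im[170:350,220:470],None,fx=3.2,fy=3.2,interpolation=cv2.INTER_CUBIC);cv2.imwrite("pics/tc.png",a)
E
```

```text
[array([687. , 161.8]), array([ 753.1, -195.8]), array([ 469.9, -247.8]), array([404.3, 108.9])] [578.6 -43.2]
yaw 10.451649955650423 pivot [584.  -72.7] knob [ 596.7 -141.5]
hub [584.  -70.7  55. ] tab [483.8  99.7  34. ] (array([482.4,  99.9,  27.2]), np.float64(1.0346656283304245))
```

View pics/tc.png

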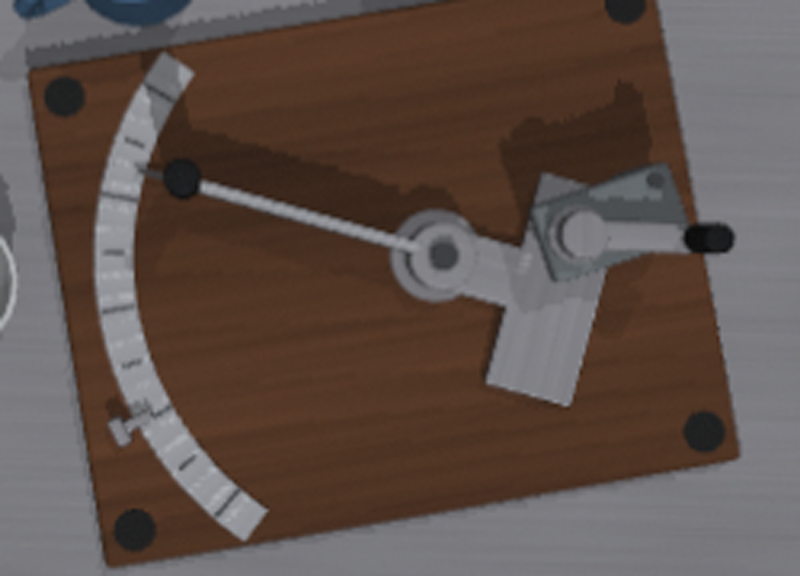

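```bash
cat >> h.py <<'E'
from scipy.spatial.transform import Rotation as Ro
def rel(x,y,z,ang):
    "tool-frame shift/turn to tcp xyz, tool y at world angle ang deg, pointing down"
    o=observe();R=Ro.from_euler("xyz",o["orientation"])
    G=Ro.from_euler("xyz",[np.pi,0,np.radians(ang+90)])
    print("dp",np.round(R.inv().apply(np.array([x,y,z])-o["ee_pos"]),1),"ang",np.round(np.degrees((R.inv()*G).as_rotvec()),1))
E
python3 - <<'E'
from h import *
rel(598,-201,230,1)
E
```

```text
dp [-627.4 -509.2   62.2] ang [ 0.  -0.  64.4]
```

servo_tool(dp=[[-627,-509,20],[-627,-509,20],[-627,-509,20],[-627,-509,20],[-627,-509,20],[-627,-509,20],[-627,-509,20],[-627,-509,20],[-627,-509,20],[-627,-509,20],[-627,-509,20],[-627,-509,20],[-627,-509,62],[-627,-509,62],[-627,-509,62],[-627,-509,62],[-627,-509,62],[-627,-509,62],[-627,-509,62],[-627,-509,62]], angular=[[0,0,64.4],[0,0,64.4],[0,0,64.4],[0,0,64.4],[0,0,64.4],[0,0,64.4],[0,0,64.4],[0,0,64.4],[0,0,64.4],[0,0,64.4],[0,0,64.4],[0,0,64.4],[0,0,64.4],[0,0,64.4],[0,0,64.4],[0,0,64.4],[0,0,64.4],[0,0,64.4],[0,0,64.4],[0,0,64.4]], hand=[45,45,45,45,45,45,45,45,45,45,45,45,45,45,45,45,45,45,45,45], force=5)

```text
time_s: 2.67
ee_pos: [599.0, -205.0, 229.0]
orientation: [3.141, 0.002, 1.586]
ft_force: [-0.2, 0.4, -0.0]
opening: 0.495
grip_force: 0.0
```

```bash
python3 - <<'E'
from h import *
o=observe();print(o["time_s"],o["ee_pos"],o["orientation"],o["opening"],o["ft_force"],o["qpos"])
rel(598,-201,230,1)
E
```

```text
2.6667 [ 599.04895298 -205.01409441  228.99084567] [3.14110252e+00 1.55149871e-03 1.58618498e+00] 0.49539030342018003 [-0.18154079  0.3509464  -0.02726207] [-3.47383327e-01  4.52621486e-01  1.51966435e+00 -1.38746877e-03
  1.16829836e+00 -3.62229509e-01]
dp [ 4. -1. -1.] ang [ 0.   0.1 -0.1]
```

servo_tool(dp=[[0,0,25],[0,0,57],[0,0,57],[0,0,57],[0,0,57]], angular=[[0,0,0],[0,0,0],[0,0,0],[0,0,0],[0,0,0]], hand=[45,45,45,45,45])

```text
time_s: 3.08
ee_pos: [598.4, -200.7, 174.6]
orientation: [3.14, 0.001, 1.589]
ft_force: [0.6, -0.2, 0.7]
opening: 0.494
grip_force: 0.0
```

```bash
python3 - <<'E'
from h import *
o=observe();print(o["time_s"],o["ee_pos"],o["orientation"],o["opening"],o["ft_force"])
snap("top","t1");b=snap("side","s1")
for c in("top","side"): print(c,[(round(x["score"],2),np.round(x["at"])) for x in tip_of("lever_grip",c)[:2]])
cv2.imwrite("pics/s1c.png",cv2.resize(b[40:260,250:450],None,fx=2.7,fy=2.7,interpolation=cv2.INTER_CUBIC)[:,:,::-1])
E
```

```text
3.0833 [ 598.37035992 -200.67316935  174.56377371] [3.13982880e+00 5.45031207e-04 1.58912517e+00] 0.4942177240458792 [ 0.56064984 -0.15626943  0.71062659]
top [(0.74, array([243., 444.]))]
side [(0.78, array([141., 355.])), (0.48, array([224., 345.]))]
```

View pics/s1c.png

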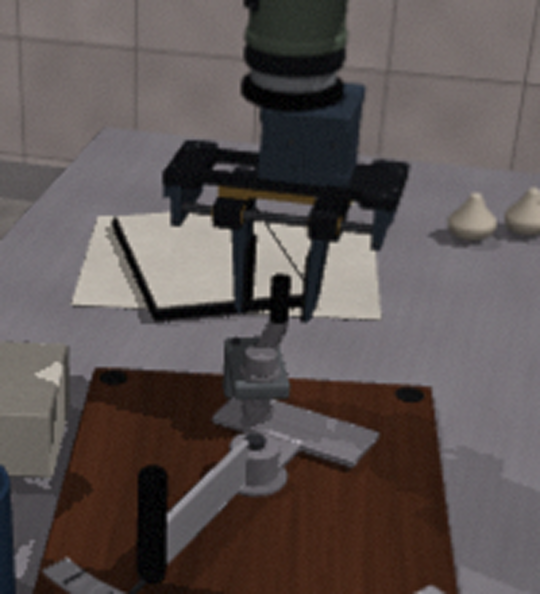

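The grip stands between the fingers (crop 281, 298), slightly towards the right finger, and the fingertips are clear of the arm. I'll close to 20 mm and then swing anticlockwise.

servo_tool(dp=[[0,0,2],[0,0,2],[0,0,2],[0,0,2],[0,0,2],[0,0,2]], angular=[[0,0,0],[0,0,0],[0,0,0],[0,0,0],[0,0,0],[0,0,0]], hand=[19,19,19,19,19,19])

```text
time_s: 3.78
ee_pos: [597.7, -200.6, 171.2]
orientation: [3.142, -0.0, 1.589]
ft_force: [-0.6, -0.5, -0.6]
opening: 0.209
grip_force: 0.0
```

```bash
cat >> h.py <<'E'
def arc(K,r,a0,degs,z=None):
    "rows from the present (assumed on arc at a0 deg) to a0+d; tool y tangential"
    o=observe();R=Ro.from_euler("xyz",o["orientation"])
    p=lambda a:np.array([K[0]+r*np.cos(np.radians(a)),K[1]+r*np.sin(np.radians(a)),0])
    for d in degs: print(np.round(R.inv().apply(p(a0+d)-p(a0)),1).tolist(),-d)
E
python3 - <<'E'
from h import *
o=observe();print(o["time_s"],o["ee_pos"],o["opening"]*91.2,o["grip_force"],o["ft_force"])
arc((596.7,-141.5),60,-89,range(5,70,5))
E
```

```text
3.7833 [ 597.70418542 -200.64504586  171.23126678] 19.026845316516518 0.0 [-0.6352742  -0.47592019 -0.56840652]
[0.2, 5.2, 0.0] -5
[0.9, 10.4, 0.0] -10
[2.0, 15.5, 0.0] -15
[3.6, 20.5, 0.0] -20
[5.6, 25.4, 0.0] -25
[8.0, 30.0, 0.0] -30
[10.8, 34.4, 0.0] -35
[14.0, 38.6, 0.0] -40
[17.6, 42.4, 0.0] -45
[21.4, 46.0, 0.0] -50
[25.6, 49.2, 0.0] -55
[30.0, 52.0, 0.0] -60
[34.6, 54.4, 0.0] -65
```

servo_tool(dp=[[0,2.6,0],[0.2,5.2,0],[0.5,7.8,0],[0.9,10.4,0],[1.4,13,0],[2,15.5,0],[2.8,18,0],[3.6,20.5,0]], angular=[[0,0,-2.5],[0,0,-5],[0,0,-7.5],[0,0,-10],[0,0,-12.5],[0,0,-15],[0,0,-17.5],[0,0,-20]], hand=[19,19,19,19,19,19,19,19])

```text
time_s: 4.45
ee_pos: [617.6, -196.9, 171.1]
orientation: [-3.14, -0.0, 1.94]
ft_force: [-2.2, -1.1, 1.3]
opening: 0.212
grip_force: 1.0
```

```bash
python3 - <<'E'
from h import *
o=observe();print(o["time_s"],o["ee_pos"],o["opening"]*91.2,o["grip_force"],o["ft_force"])
arc((596.7,-141.5),60,-69,range(5,50,5))
E
```

```text
4.45 [ 617.55012938 -196.92311439  171.14917367] 19.31693482397927 1.0190093144774437 [-2.16708884 -1.14116064  1.26024597]
[0.2, 5.2, -0.0] -5
[0.9, 10.4, -0.0] -10
[2.0, 15.5, -0.0] -15
[3.6, 20.5, -0.0] -20
[5.5, 25.4, -0.0] -25
[8.0, 30.0, -0.1] -30
[10.8, 34.4, -0.1] -35
[13.9, 38.6, -0.1] -40
[17.5, 42.5, -0.1] -45
```

Low force; continue.

servo_tool(dp=[[0.2,5.2,0],[0.9,10.4,0],[2,15.5,0],[3.6,20.5,0],[5.5,25.4,0],[8,30,0],[10.8,34.4,0],[13.9,38.6,0],[17.5,42.5,0],[17.5,42.5,0]], angular=[[0,0,-5],[0,0,-10],[0,0,-15],[0,0,-20],[0,0,-25],[0,0,-30],[0,0,-35],[0,0,-40],[0,0,-45],[0,0,-45]], hand=[19,19,19,19,19,19,19,19,19,19])

```text
time_s: 5.28
ee_pos: [652.1, -165.1, 171.2]
orientation: [-3.141, 0.001, 2.725]
ft_force: [-0.5, -0.1, -0.0]
opening: 0.209
grip_force: 0.0
```

```bash
python3 - <<'E'
from h import *
o=observe();print(o["time_s"],o["ee_pos"],o["opening"]*91.2,o["grip_force"],o["ft_force"])
E
```

```text
5.2833 [ 652.06241518 -165.08849778  171.21609895] 19.09490433569454 0.03779434715397656 [-0.51873505 -0.11593894 -0.01017061]
```

servo_tool(dp=[[0,0,0],[0,0,-30],[0,0,-65],[0,0,-65],[0,0,-65],[0,0,-65]], angular=[[0,0,0],[0,0,0],[0,0,0],[0,0,0],[0,0,0],[0,0,0]], hand=[30,45,45,45,45,45])

```text
time_s: 5.78
ee_pos: [651.0, -165.0, 235.9]
orientation: [3.141, -0.001, 2.722]
ft_force: [-0.6, 0.6, -0.4]
opening: 0.49
grip_force: 0.0
```

```bash
python3 - <<'E'
from h import *
np.set_printoptions(precision=1,suppress=True)
o=observe();print(o["time_s"],o["ee_pos"])
snap("top","t2");snap("side","s2")
for n,z in [("lever_grip",125),("post_top",112)]:
    T=tip_of(n,"top");S=tip_of(n,"side")
    for c,L in (("top",T),("side",S)):
        for x in L[:2]: print(n,c,round(x["score"],2),np.round(x["at"]),atz(c,x["at"],z))
rel(622.8,76.5,230,-14.6)
E
```

```text
5.7833 [ 651.  -165.   235.9]
lever_grip top 0.65 [210. 426.] [ 651.7 -169.2  125. ]
lever_grip side 0.78 [142. 327.] [ 650.9 -182.1  125. ]
post_top top 0.84 [226. 274.] [620.1  76.5 112. ]
post_top side 0.59 [217. 306.] [619.1  85.4 112. ]
dp [124.1 209.1   5.4] ang [-0.1 -0.1 80.6]
```

servo_tool(dp=[[124,209,5],[124,209,5],[124,209,5],[124,209,5],[124,209,5],[124,209,5],[124,209,5],[124,209,5],[124,209,5],[124,209,5],[124,209,5],[124,209,5],[124,209,5],[124,209,5],[124,209,40],[124,209,80],[124,209,80],[124,209,80]], angular=[[0,0,80.6],[0,0,80.6],[0,0,80.6],[0,0,80.6],[0,0,80.6],[0,0,80.6],[0,0,80.6],[0,0,80.6],[0,0,80.6],[0,0,80.6],[0,0,80.6],[0,0,80.6],[0,0,80.6],[0,0,80.6],[0,0,80.6],[0,0,80.6],[0,0,80.6],[0,0,80.6]], hand=[45,45,45,45,45,45,45,45,45,45,45,45,45,45,45,45,45,45])

```text
time_s: 7.58
ee_pos: [621.9, 76.1, 154.6]
orientation: [-3.137, 0.002, 1.317]
ft_force: [-0.2, -0.6, 1.0]
opening: 0.49
grip_force: 0.0
```

```bash
python3 - <<'E'
from h import *
o=observe();print(o["time_s"],o["ee_pos"],o["orientation"],o["opening"]*91.2,o["ft_force"])
b=snap("side","s3");cv2.imwrite("pics/s3c.png",cv2.resize(b[120:320,220:440],None,fx=2.7,fy=2.7)[:,:,::-1])
arc((584,-71.5),150,75.4,range(4,49,4))
E
```

```text
7.5833 [621.94940464  76.11188264 154.57665782] [-3.13663951e+00  1.74190134e-03  1.31721809e+00] 44.69496365191163 [-0.24905537 -0.60247736  0.96881915]
[-0.4, -10.5, 0.0] -4
[-1.4, -20.9, 0.0] -8
[-3.2, -31.2, 0.0] -12
[-5.8, -41.4, 0.0] -16
[-9.0, -51.3, 0.0] -20
[-12.9, -61.0, 0.0] -24
[-17.5, -70.4, 0.0] -28
[-22.7, -79.5, 0.0] -32
[-28.5, -88.2, 0.0] -36
[-35.0, -96.5, 0.0] -40
[-42.0, -104.2, 0.0] -44
[-49.5, -111.5, 0.0] -48
```

View pics/s3c.png

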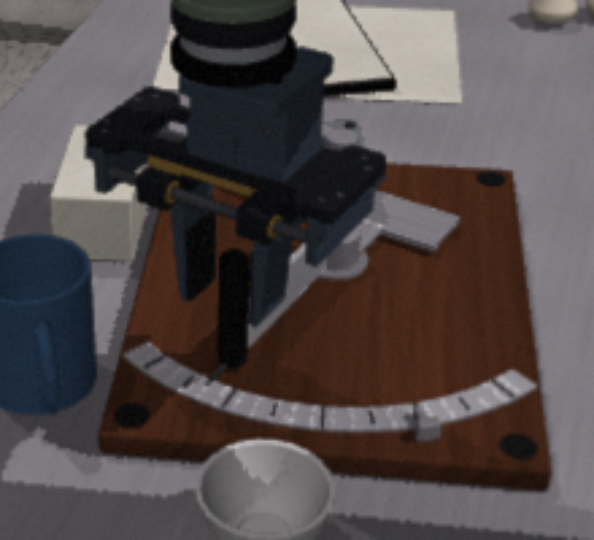

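The post (crop 233, 310) is between the fingers, and the mug and ramekin are clear. I'll close lightly around the post and swing it towards the tab.

servo_tool(dp=[[0,0,0],[0,0,0],[0,0,0],[0,0,0],[0,0,0],[0,0,0]], angular=[[0,0,0],[0,0,0],[0,0,0],[0,0,0],[0,0,0],[0,0,0]], hand=[21,21,21,21,21,21], force=3)

```text
time_s: 8.13
ee_pos: [623.1, 76.3, 156.8]
orientation: [3.141, -0.0, 1.317]
ft_force: [-1.3, 0.1, 0.5]
opening: 0.229
grip_force: 0.3
```

servo_tool(dp=[[-0.1,-5,0],[-0.4,-10.5,0],[-0.8,-15.7,0],[-1.4,-20.9,0]], angular=[[0,0,-2],[0,0,-4],[0,0,-6],[0,0,-8]], hand=[21,21,21,21])

```text
time_s: 8.47
ee_pos: [603.1, 80.2, 156.6]
orientation: [3.139, -0.001, 1.458]
ft_force: [1.1, 0.7, 0.3]
opening: 0.23
grip_force: 0.6
```

```bash
python3 - <<'E'
from h import *
o=observe();print(o["time_s"],o["ee_pos"],o["orientation"],o["opening"]*91.2,o["ft_force"])
arc((584,-71.5),150,83.4,range(4,41,4))
E
```

```text
8.4667 [603.14763451  80.23287891 156.62357536] [ 3.13920882e+00 -5.19636177e-04  1.45796167e+00] 20.93361717940338 [1.11980182 0.72688042 0.32324749]
[-0.3, -10.5, -0.0] -4
[-1.4, -20.9, -0.1] -8
[-3.2, -31.2, -0.1] -12
[-5.7, -41.4, -0.1] -16
[-8.9, -51.3, -0.1] -20
[-12.8, -61.0, -0.2] -24
[-17.4, -70.5, -0.2] -28
[-22.6, -79.5, -0.2] -32
[-28.4, -88.2, -0.2] -36
[-34.9, -96.5, -0.2] -40
```

servo_tool(dp=[[-0.1,-5,0],[-0.3,-10.5,0],[-1.4,-20.9,0],[-3.2,-31.2,0],[-5.7,-41.4,0],[-8.9,-51.3,0],[-12.8,-61,0],[-17.4,-70.5,0],[-22.6,-79.5,0],[-25.4,-84,0],[-28.4,-88.2,0],[-28.4,-88.2,0],[-28.4,-88.2,0]], angular=[[0,0,-2],[0,0,-4],[0,0,-8],[0,0,-12],[0,0,-16],[0,0,-20],[0,0,-24],[0,0,-28],[0,0,-32],[0,0,-34],[0,0,-36],[0,0,-36],[0,0,-36]], hand=[21,21,21,21,21,21,21,21,21,21,21,21,21])

```text
time_s: 9.55
ee_pos: [511.8, 61.9, 156.5]
orientation: [3.141, 0.0, 2.083]
ft_force: [-0.3, -0.3, 0.3]
opening: 0.23
grip_force: 0.4
```

```bash
python3 - <<'E'
from h import *
np.set_printoptions(precision=1,suppress=True)
o=observe();print(o["time_s"],o["ee_pos"],o["opening"]*91.2,o["ft_force"])
a=snap("top","t4");b=snap("side","s4")
c=np.vstack([cv2.resize(b[200:300,290:450],None,fx=5,fy=5)[:300],cv2.resize(a[250:310,200:360],None,fx=5,fy=5)])
c=np.vstack([cv2.resize(b[235:295,320:460],(700,300),interpolation=cv2.INTER_CUBIC),cv2.resize(a[260:320,230:370],(700,300),interpolation=cv2.INTER_CUBIC)])
cv2.imwrite("pics/c4.png",c[:,:,::-1])
E
```

```text
9.55 [511.8  61.9 156.5] 20.96628176770499 [-0.3 -0.3  0.3]
```

View pics/c4.png

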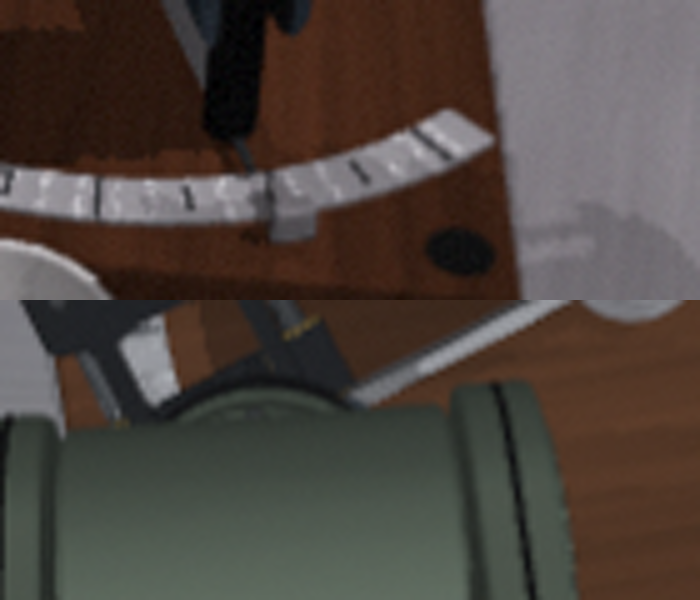

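Side crop: the pointer tip is at (252, 170) and the tab at (280, 205), so the fence is still a degree or two short, which matches my estimate (28.4° against 30.4°). I'll add 2°, then clear up.

servo_tool(dp=[[0,-2.6,0],[-0.1,-5.3,0],[-0.1,-5.3,0],[-0.1,-5.3,0],[-0.1,-5.3,0],[-0.1,-5.3,0],[-0.1,-5.3,-30],[-0.1,-5.3,-70],[-0.1,-5.3,-80],[-0.1,-5.3,-80]], angular=[[0,0,-1],[0,0,-2],[0,0,-2],[0,0,-2],[0,0,-2],[0,0,-2],[0,0,-2],[0,0,-2],[0,0,-2],[0,0,-2]], hand=[21,21,21,26,30,35,40,40,40,40])

```text
time_s: 10.48
ee_pos: [508.9, 59.5, 239.6]
orientation: [3.135, 0.003, 2.119]
ft_force: [0.3, 1.2, -0.1]
opening: 0.436
grip_force: 0.0
```

```bash
python3 - <<'E'
from h import *
o=observe();print(o["time_s"],o["ee_pos"],o["opening"]*91.2,o["ft_force"])
rel(651,-168,236,63.3)
E
```

```text
10.4833 [508.87628969  59.51392169 239.60622155] 39.77851064998677 [ 0.25277639  1.16483466 -0.11739067]
dp [-268.2    2.6    4.5] ang [  0.3   0.3 -31.9]
```

servo_tool(dp=[[-268,3,0],[-268,3,0],[-268,3,0],[-268,3,0],[-268,3,0],[-268,3,0],[-268,3,0],[-268,3,0],[-268,3,0],[-268,3,0]], angular=[[0,0,-32],[0,0,-32],[0,0,-32],[0,0,-32],[0,0,-32],[0,0,-32],[0,0,-32],[0,0,-32],[0,0,-32],[0,0,-32]], hand=[40,40,40,40,40,40,40,40,40,40])

```text
time_s: 11.32
ee_pos: [648.5, -167.1, 234.5]
orientation: [-3.141, -0.004, 2.678]
ft_force: [0.8, -0.2, 0.2]
opening: 0.439
grip_force: 0.0
```

```bash
python3 - <<'E'
from h import *
np.set_printoptions(precision=1,suppress=True)
o=observe();print(o["time_s"],o["ee_pos"],o["orientation"])
a=snap("top","t5");b=snap("side","s5")
for n,z in [("lever_grip",125),("post_top",112)]:
    for c in ("top","side"):
        for x in tip_of(n,c)[:1]: print(n,c,round(x["score"],2),np.round(x["at"]),atz(c,x["at"],z))
c=np.vstack([cv2.resize(b[240:290,340:440],(600,300),interpolation=cv2.INTER_CUBIC),cv2.resize(a[245:320,240:390],(600,300),interpolation=cv2.INTER_CUBIC)])
cv2.imwrite("pics/c5.png",c[:,:,::-1])
E
```

```text
11.3167 [ 648.5 -167.1  234.5] [-3.1 -0.   2.7]
lever_grip top 0.65 [208. 424.] [ 655.2 -167.2  125. ]
lever_grip side 0.78 [143. 329.] [ 646.6 -179.9  125. ]
post_top top 0.78 [296. 284.] [506.5  56.9 112. ]
post_top side 0.85 [224. 371.] [506.5  69.9 112. ]
```

View pics/c5.png

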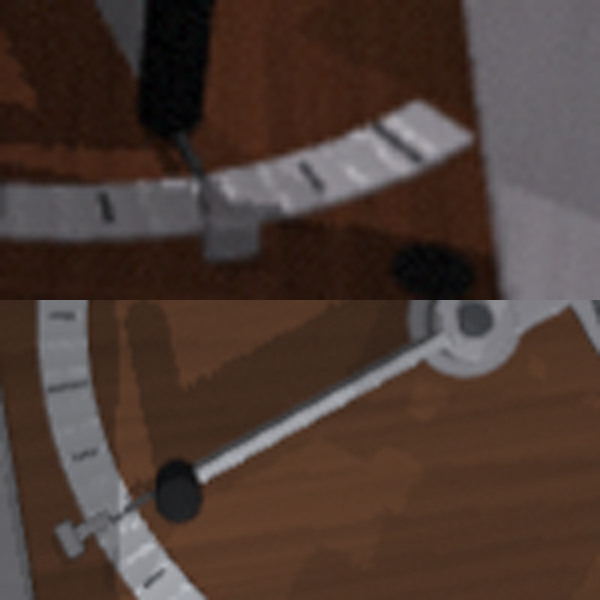

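```bash
python3 - <<'E'
from h import *
np.set_printoptions(precision=2,suppress=True)
t=lambda u,v,z:atz("top",(245+(v-300+.5)/4-.5,240+(u+.5)/4-.5),z)[:2]
h=lambda d:np.degrees(np.arctan2(-d[0],d[1]))
pv=t(475,320,55)
print("pivot",pv)
for z in(20,34):
  for n,u,v in(("tab out",70,541),("tab mid",95,526),("tiptr",113,519)):
    d=t(u,v,z)-pv; print(z,n,h(d),np.linalg.norm(d))
d=t(198,475,62)-t(435,345,62);print("blade",h(d))
d=t(178,476,112)-pv;print("post",h(d),np.linalg.norm(d), t(178,476,112))
s=lambda u,v,z:atz("side",(240+(v+.5)/6-.5,340+(u+.5)/6-.5),z)[:2]
for n,u,v,z in(("tab top",236,208,34),("ptr tip",205,183,30),("ptr tip",205,183,25)):
  d=s(u,v,z)-pv; print("side",n,h(d),np.linalg.norm(d))
E
```

```text
pivot [583.79 -71.32]
20 tab out 30.78769077705613 205.69458768884616
20 tab mid 30.674595222048907 192.4722614468364
20 tiptr 31.052102831272258 183.78809773064594
34 tab out 30.45642693629586 204.22401443096956
34 tab mid 30.321869556842234 191.21565279773966
34 tiptr 30.67911309828396 182.66280208598292
blade 30.03951000654097
post 27.12474248105894 145.11666438226663 [517.63  57.84]
side tab top 30.483032826828353 204.7361461828945
side ptr tip 29.563450727927318 188.20515362059876
side ptr tip 30.28161892293852 182.79190409011147
```

servo_tool(dp=[[0,0,30],[0,0,63],[0,0,63],[0,0,63],[0,0,63],[0,0,63],[0,0,63],[0,0,63],[0,0,63]], angular=[[0,0,0],[0,0,0],[0,0,0],[0,0,0],[0,0,0],[0,0,0],[0,0,0],[0,0,0],[0,0,0]], hand=[40,40,40,40,19,19,19,19,19], force=5)

```text
time_s: 12.37
ee_pos: [650.0, -167.7, 174.5]
orientation: [3.14, 0.002, 2.678]
ft_force: [0.6, 0.9, 0.5]
opening: 0.21
grip_force: 0.6
```

```bash
python3 - <<'E'
from h import *
o=observe();print(o["time_s"],o["ee_pos"],o["orientation"],o["opening"]*91.2,o["grip_force"],o["ft_force"])
K=(596.7,-141.5);d=o["ee_pos"][:2]-K;a0=np.degrees(np.arctan2(d[1],d[0]));print(a0,np.hypot(*d),"tool y",np.degrees(o["orientation"][2])-90)
arc(K,60,a0,[-2,-4,-6,-8,-10,-12,-13,-14,-15,-16,-17,-18,-19,-20])
E
```

```text
12.3667 [ 650.01576099 -167.70621551  174.52819129] [3.14043191e+00 2.37804241e-03 2.67767084e+00] 19.106438102418497 0.5859190598130226 [0.58481189 0.87278379 0.51119245]
-26.175431493444055 59.408215775564706 tool y 63.41923799396173
[0.0, -2.1, -0.0] 2
[0.1, -4.2, -0.0] 4
[0.3, -6.3, -0.0] 6
[0.5, -8.4, -0.0] 8
[0.8, -10.4, -0.0] 10
[1.2, -12.5, -0.0] 12
[1.4, -13.5, -0.0] 13
[1.7, -14.5, -0.0] 14
[1.9, -15.5, -0.0] 15
[2.2, -16.6, -0.0] 16
[2.5, -17.6, -0.0] 17
[2.8, -18.6, -0.0] 18
[3.1, -19.6, -0.0] 19
[3.5, -20.5, -0.0] 20
```

servo_tool(dp=[[0,-2.1,0],[0.1,-4.2,0],[0.3,-6.3,0],[0.5,-8.4,0],[0.8,-10.4,0],[1.2,-12.5,0],[1.4,-13.5,0],[1.7,-14.5,0],[1.9,-15.5,0],[2.2,-16.6,0]], angular=[[0,0,2],[0,0,4],[0,0,6],[0,0,8],[0,0,10],[0,0,12],[0,0,13],[0,0,14],[0,0,15],[0,0,16]], hand=[19,19,19,19,19,19,19,19,19,19])

```text
time_s: 13.2
ee_pos: [640.2, -181.6, 173.5]
orientation: [3.141, 0.001, 2.397]
ft_force: [1.1, 1.9, 1.2]
opening: 0.207
grip_force: 0.8
```

```bash
cat >>h.py <<'E'
def st():
    o=observe();R=Ro.from_euler("xyz",o["orientation"]);d=o["ee_pos"][:2]-np.array([596.7,-141.5])
    print(o["time_s"],"lever",np.degrees(np.arctan2(d[1],d[0])),"r",np.hypot(*d),"tooly",np.degrees(o["orientation"][2])-90,"Ftool",R.inv().apply(o["ft_force"]),"grip",o["grip_force"],o["ee_pos"])
E
python3 -c "
from h import *
np.set_printoptions(precision=1,suppress=True);st()"
```

```text
13.2 lever -42.64902171497667 r 59.18054105893943 tooly 47.361689940871656 Ftool [ 0.5  2.1 -1.2] grip 0.8229542523622513 [ 640.2 -181.6  173.5]
```

servo_tool(dp=[[0,-1,0],[0,-2.1,0],[0.1,-3.1,0],[0.1,-4.2,0],[0.2,-5.2,0],[0.3,-6.3,0],[0.4,-7.3,0],[0.5,-8.4,0],[0.7,-9.4,0],[0.8,-10.4,0]], angular=[[0,0,1],[0,0,2],[0,0,3],[0,0,4],[0,0,5],[0,0,6],[0,0,7],[0,0,8],[0,0,9],[0,0,10]], hand=[19,19,19,19,19,19,19,19,19,19])

```text
time_s: 14.03
ee_pos: [632.2, -188.8, 173.1]
orientation: [-3.141, -0.0, 2.222]
ft_force: [1.1, 1.7, 0.5]
opening: 0.209
grip_force: 0.8
```

```bash
python3 -c "
from h import *
np.set_printoptions(precision=1,suppress=True);st()"
```

```text
14.0333 lever -53.093474307681674 r 59.09281090041211 tooly 37.334724104659145 Ftool [ 0.7  1.9 -0.5] grip 0.7640622742474079 [ 632.2 -188.8  173.1]
```

servo_tool(dp=[[0,-1,0],[0,-2.1,0],[0.1,-3.1,0],[0.1,-4.2,0],[0.2,-5.2,0],[0.3,-6.3,0],[0.4,-7.3,0],[0.5,-8.4,0],[0.7,-9.4,0],[0.8,-10.4,0]], angular=[[0,0,1],[0,0,2],[0,0,3],[0,0,4],[0,0,5],[0,0,6],[0,0,7],[0,0,8],[0,0,9],[0,0,10]], hand=[19,19,19,19,19,19,19,19,19,19])

```text
time_s: 14.87
ee_pos: [623.5, -194.5, 173.1]
orientation: [-3.142, -0.0, 2.048]
ft_force: [1.3, 1.4, -0.3]
opening: 0.209
grip_force: 0.7
```

```bash
python3 -c "
from h import *
np.set_printoptions(precision=1,suppress=True);st()"
```

```text
14.8667 lever -63.163344175153114 r 59.40206613078261 tooly 27.33286653487191 Ftool [0.6 1.8 0.3] grip 0.7464909553527832 [ 623.5 -194.5  173.1]
```

servo_tool(dp=[[0,-1,0],[0,-2.1,0],[0.1,-3.1,0],[0.1,-4.2,0],[0.2,-5.2,0],[0.3,-6.3,0],[0.4,-7.3,0],[0.5,-8.4,0],[0.7,-9.4,0],[0.8,-10.4,0]], angular=[[0,0,1],[0,0,2],[0,0,3],[0,0,4],[0,0,5],[0,0,6],[0,0,7],[0,0,8],[0,0,9],[0,0,10]], hand=[19,19,19,19,19,19,19,19,19,19])

```text
time_s: 15.7
ee_pos: [614.0, -198.6, 173.3]
orientation: [3.141, 0.0, 1.873]
ft_force: [1.0, 1.0, -0.7]
opening: 0.208
grip_force: 0.7
```

```bash
python3 -c "
from h import *
np.set_printoptions(precision=1,suppress=True);st()"
```

```text
15.7 lever -73.15276106777685 r 59.62515428471735 tooly 17.330398351239836 Ftool [0.7 1.3 0.7] grip 0.7402489520609379 [ 614.  -198.6  173.3]
```

servo_tool(dp=[[0,-1,0],[0,-2.1,0],[0.1,-3.1,0],[0.1,-4.2,0],[0.2,-5.2,0],[0.3,-6.3,0],[0.4,-7.3,0],[0.5,-8.4,0],[0.7,-9.4,0],[0.8,-10.4,0]], angular=[[0,0,1],[0,0,2],[0,0,3],[0,0,4],[0,0,5],[0,0,6],[0,0,7],[0,0,8],[0,0,9],[0,0,10]], hand=[19,19,19,19,19,19,19,19,19,19])

```text
time_s: 16.53
ee_pos: [603.8, -200.9, 173.3]
orientation: [3.141, 0.0, 1.699]
ft_force: [1.9, 1.9, -0.3]
opening: 0.206
grip_force: 0.7
```

```bash
python3 -c "
from h import *
np.set_printoptions(precision=1,suppress=True);st()"
```

```text
16.5333 lever -83.16357674029364 r 59.83968449967951 tooly 7.330717443306369 Ftool [1.7 2.1 0.3] grip 0.7361441664397717 [ 603.8 -200.9  173.3]
```

servo_tool(dp=[[0,-1,0],[0,-2.1,0],[0.1,-3.1,0],[0.1,-4.2,0],[0.2,-5.2,0],[0.3,-6.3,0],[0.4,-7.3,0],[0.5,-8.4,0],[0.7,-9.4,0],[0.8,-10.4,0]], angular=[[0,0,1],[0,0,2],[0,0,3],[0,0,4],[0,0,5],[0,0,6],[0,0,7],[0,0,8],[0,0,9],[0,0,10]], hand=[19,19,19,19,19,19,19,19,19,19])

```text
time_s: 17.37
ee_pos: [593.6, -201.3, 173.3]
orientation: [3.141, -0.0, 1.524]
ft_force: [2.8, 1.9, 0.3]
opening: 0.207
grip_force: 1.5
```

```bash
python3 -c "
from h import *
np.set_printoptions(precision=1,suppress=True);st()"
```

```text
17.3667 lever -92.94870073577431 r 59.926064677967595 tooly -2.67102063351426 Ftool [ 2.   2.7 -0.3] grip 1.4861736819148064 [ 593.6 -201.3  173.3]
```

servo_tool(dp=[[0,-0.8,0],[0,-1.7,0],[0.1,-2.5,0],[0.1,-3.4,0],[0.1,-4.2,0],[0.2,-5,0],[0.3,-5.9,0],[0.4,-6.7,0],[0.5,-7.5,0],[0.6,-8.4,0]], angular=[[0,0,0.8],[0,0,1.6],[0,0,2.4],[0,0,3.2],[0,0,4],[0,0,4.8],[0,0,5.6],[0,0,6.4],[0,0,7.2],[0,0,8]], hand=[19,19,19,19,19,19,19,19,19,19])

```text
time_s: 18.2
ee_pos: [585.6, -200.4, 173.3]
orientation: [3.14, -0.0, 1.385]
ft_force: [4.2, 1.9, 0.1]
opening: 0.207
grip_force: 2.4
```

```bash
python3 -c "
from h import *
np.set_printoptions(precision=1,suppress=True);st()"
```

```text
18.2 lever -100.69207157272415 r 59.976822292068306 tooly -10.651693374787271 Ftool [ 2.6  3.7 -0.1] grip 2.350948601961136 [ 585.6 -200.4  173.3]
```

servo_tool(dp=[[0,-0.8,0],[0,-1.7,0],[0.1,-2.5,0],[0.1,-3.4,0],[0.1,-4.2,0],[0.2,-5,0],[0.3,-5.9,0],[0.4,-6.7,0],[0.5,-7.5,0],[0.6,-8.4,0]], angular=[[0,0,0.8],[0,0,1.6],[0,0,2.4],[0,0,3.2],[0,0,4],[0,0,4.8],[0,0,5.6],[0,0,6.4],[0,0,7.2],[0,0,8]], hand=[19,19,19,19,19,19,19,19,19,19], force=30)

```text
time_s: 19.03
ee_pos: [578.2, -198.5, 173.4]
orientation: [3.138, -0.001, 1.245]
ft_force: [7.0, 1.9, -2.3]
opening: 0.209
grip_force: 3.1
```

```bash
python3 -c "
from h import *
np.set_printoptions(precision=1,suppress=True);st()"
```

```text
19.0333 lever -107.96138711981767 r 59.885363273665206 tooly -18.654222336509292 Ftool [4.1 6.1 2.3] grip 3.108624368906021 [ 578.2 -198.5  173.4]
```

servo_tool(dp=[[0,-0.8,0],[0,-1.7,0],[0.1,-2.5,0],[0.1,-3.4,0],[0.1,-4.2,0],[0.2,-5,0],[0.3,-5.9,0]], angular=[[0,0,0.8],[0,0,1.6],[0,0,2.4],[0,0,3.2],[0,0,4],[0,0,4.8],[0,0,5.6]], hand=[19,19,19,19,19,19,19])

```text
time_s: 19.62
ee_pos: [573.3, -196.5, 173.5]
orientation: [3.136, -0.001, 1.147]
ft_force: [7.7, 2.1, -3.1]
opening: 0.206
grip_force: 3.5
```

```bash
python3 -c "
from h import *
np.set_printoptions(precision=1,suppress=True);st()"
```

```text
19.6167 lever -113.04154108235772 r 59.821533124779265 tooly -24.2541891277301 Ftool [5.1 6.2 3.1] grip 3.5081152617931366 [ 573.3 -196.5  173.5]
```

Both estimates of the clamp squeeze (from push and from rotation after the bite) give about 30–38 N, so I'll stop here. Next I'll release, lift, and move well clear to check.

servo_tool(dp=[[0,0,0],[0,0,0],[0,0,0],[0,0,-20],[0,0,-60],[0,0,-100],[0,0,-100],[0,0,-100]], angular=[[0,0,0],[0,0,0],[0,0,0],[0,0,0],[0,0,0],[0,0,0],[0,0,0],[0,0,0]], hand=[26,35,45,45,45,45,45,45])

```text
time_s: 20.28
ee_pos: [571.5, -196.8, 275.9]
orientation: [3.137, 0.001, 1.149]
ft_force: [0.7, 0.4, -0.3]
opening: 0.493
grip_force: 0.0
```

```bash
python3 - <<'E'
from h import *
np.set_printoptions(precision=1,suppress=True);st()
a=snap("top","t6");b=snap("side","s6")
for n,z in [("lever_grip",125),("post_top",112)]:
    for c in ("top","side"):
        for x in tip_of(n,c)[:1]: print(n,c,round(x["score"],2),np.round(x["at"]),atz(c,x["at"],z))
a5=cv2.imread("pics/t5.png")[:,:,::-1]
c=np.vstack([cv2.resize(i[245:320,240:390],(600,300),interpolation=cv2.INTER_CUBIC) for i in (a5,a)])
cv2.imwrite("pics/c6.png",c[:,:,::-1])
E
```

```text
20.2833 lever -114.45090497420048 r 60.769042196390274 tooly -24.190446829682216 Ftool [0.6 0.5 0.3] grip 0.0 [ 571.5 -196.8  275.9]
lever_grip top 0.62 [251. 444.] [ 584.7 -199.2  125. ]
lever_grip side 0.62 [143. 364.] [ 574.1 -199.8  125. ]
post_top top 0.64 [294. 283.] [509.2  59.4 112. ]
post_top side 0.79 [222. 368.] [512.   67.1 112. ]
```

View pics/c6.png

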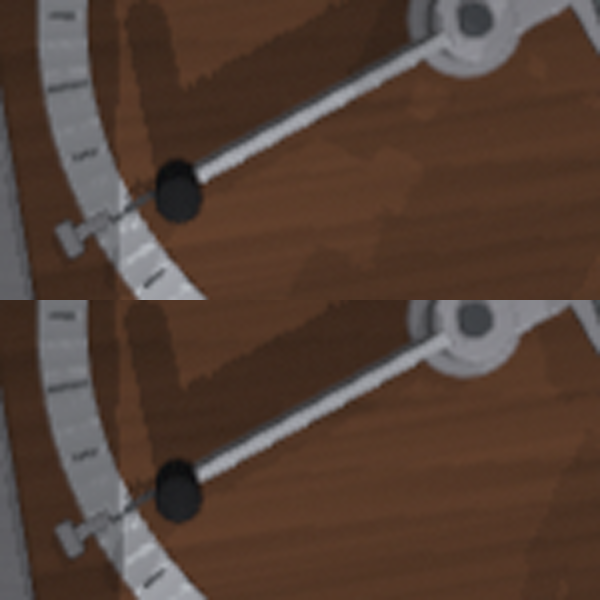

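The upper crop (before tightening) and lower crop (after) look the same, with the pointer on the tab at about (110, 218). I'll check this numerically and look at the lever as well.

```bash
python3 - <<'E'
from h import *
a5,a6,s5,s6=[cv2.imread(f"pics/{n}.png",0) for n in("t5","t6","s5","s6")]
def sh(A,B,r0,r1,c0,c1,m=4):
    f=8;T=cv2.resize(A[r0:r1,c0:c1],None,fx=f,fy=f,interpolation=cv2.INTER_CUBIC);I=cv2.resize(B[r0-m:r1+m,c0-m:c1+m],None,fx=f,fy=f,interpolation=cv2.INTER_CUBIC)
    _,v,_,p=cv2.minMaxLoc(cv2.matchTemplate(I,T,cv2.TM_CCOEFF_NORMED));return v,p[0]/f-m,p[1]/f-m
print("top post",sh(a5,a6,284,301,278,292),"side post",sh(s5,s6,215,262,361,378),"ref",sh(a5,a6,320,345,250,280))
t6=cv2.imread("pics/t6.png");s6=cv2.imread("pics/s6.png")
c=np.hstack([cv2.resize(t6[190:310,370:470],(400,480)),cv2.resize(s6[110:230,310:410],(400,480))]);cv2.imwrite("pics/c7.png",c)
K=(596.7,-141.5)
for a in(-100,-105,-110,-115):
  P=[K[0]+60*np.cos(np.radians(a)),K[1]+60*np.sin(np.radians(a)),125]
  for c,(u0,v0) in(("top",(370,190)),("side",(310,110))):
    u,v=proj(c,P);print(a,c,round((u-u0)*4),round((v-v0)*4))
E
```

```text
top post (0.9918891191482544, 0.0, -0.125) side post (0.9871992468833923, -0.125, -0.125) ref (0.9915338754653931, 0.125, 0.0)
-100 top 298 242
-100 side 194 130
-105 top 295 254
-105 side 203 132
-110 top 291 267
-110 side 212 135
-115 top 287 278
-115 side 220 137
```

View pics/c7.png

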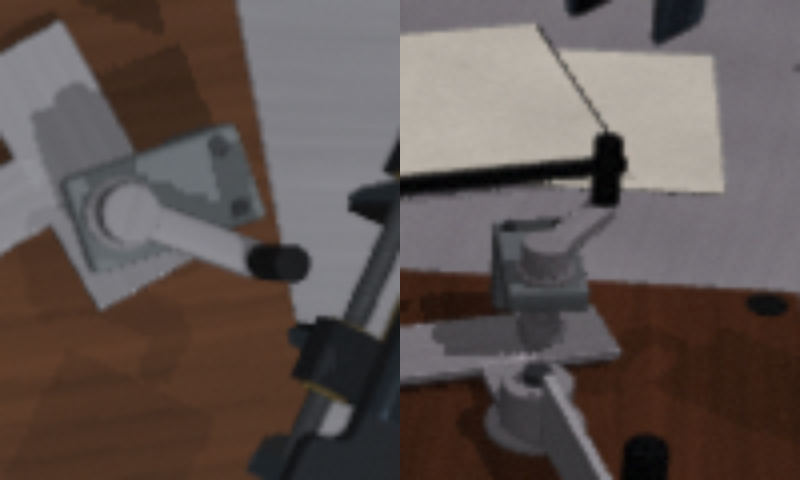

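The grip is at about −109° in both views (top crop 295, 263; side crop 609, 138), and the fence has not moved. By rotation the squeeze is about 34 N, inside the firm range. Handing in.

```bash
python3 -c "
from h import *
print(job_done())"
```

```text
the job is handed in; nothing more can be done
None
```

I loosened the knob, swung the fence to within about 1° of the index tab, retightened to an estimated 30–38 N of squeeze (the lever push measured about 7 N, under the 9 N named), and let go. The fence did not move during tightening, the mug, carton and ramekin were not touched, and I handed the job in at about 20 s; no verdict came back.

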